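# Put the steel seasoning containers back in their stands

## Task

Set up the seasoning station before service: put each of the four steel containers (two round shakers, a square tin and an oblong tin) into the wooden stand whose well has its shape and size, upright and down on the floor of the well. Leave the pepper mill and the glass jar standing where they are.

Things in the scene. Friction and masses are not known exactly. Their poses are not given: they have to be found in the camera images.
- big_shaker: Large round steel shaker, 64 mm in diameter, 100 mm tall, straight-sided up to 78 mm, with a low domed sprinkle lid above. About 0.2 kg. Origin at the centre of its underside, z up. It stands upright anywhere in the row of containers nearest the robot. Belongs in stand_big_round.
- small_shaker: Small round steel shaker of the same pattern, 42 mm in diameter, 82 mm tall, straight-sided up to 60 mm, domed sprinkle lid above. About 0.1 kg. Origin at the centre of its underside, z up. Upright in the same row. Belongs in stand_small_round.
- square_tin: Square steel spice tin, 48 x 48 mm, 90 mm tall, flat lid with nine holes. About 0.17 kg. Origin at the centre of its underside, z up. x and y axes square to its sides. Upright in the same row, turned any way. Belongs in stand_square.
- oblong_tin: Oblong steel spice tin, 70 mm (its x axis) by 32 mm (its y axis), 85 mm tall, flat lid with nine holes. About 0.16 kg. Origin at the centre of its underside, z up. Upright in the same row, turned any way. Belongs in stand_oblong, long side along the well.
- stand_big_round: Fixed square block of pale wood, 100 x 100 mm, 24 mm high, with one flat-bottomed well 16 mm deep at its centre (well floor, lined in black, 8 mm above the counter). All four stands have the same outside; only the wells differ. This well is round, 80 mm in diameter. Origin at the centre of its underside, z up. The stands are in a row beyond the containers.
- stand_small_round: Fixed square block of pale wood, 100 x 100 mm, 24 mm high, with one flat-bottomed well 16 mm deep at its centre (well floor, lined in black, 8 mm above the counter). All four stands have the same outside; only the wells differ. This well is round, 58 mm in diameter. Origin at the centre of its underside, z up.
- stand_square: Fixed square block of pale wood, 100 x 100 mm, 24 mm high, with one flat-bottomed well 16 mm deep at its centre (well floor, lined in black, 8 mm above the counter). All four stands have the same outside; only the wells differ. This well is square, 64 x 64 mm, its sides parallel to the block's x and y axes. Origin at the centre of its underside, z up.
- stand_oblong: Fixed square block of pale wood, 100 x 100 mm, 24 mm high, with one flat-bottomed well 16 mm deep at its centre (well floor, lined in black, 8 mm above the counter). All four stands have the same outside; only the wells differ. This well is oblong, 86 mm along the block's x axis and 48 mm along its y axis. Origin at the centre of its underside, z up.
- pepper_mill: Turned wooden pepper mill, loose, 50 mm in diameter at the foot, 115 mm tall. Origin at the centre of its underside, z up. It stands in the row among the steel containers; to be left where it is.
- glass_jar: Amber glass jar with a white lid, loose, 58 mm in diameter, 88 mm tall. Origin at the centre of its underside, z up. It stands in the row among the steel containers; to be left where it is. Neighbours in this row stand at least 100 mm apart, centre to centre, and the clutter not listed lies outside the two rows, all of it lower than 140 mm.

How it is judged:
At the end, for the whole second after the job is handed in: Each steel container stands upright (within 0.1 rad) in its own stand, within 13 mm of the stand's centre and resting on the well floor (underside 4 to 12 mm above the stand's underside), released and at rest; the pepper mill and the glass jar are upright and within 30 mm of where they stood (horizontal distance between big_shaker and stand_big_round below 0.013 m and z of big_shaker in the frame of stand_big_round between 0.004 and 0.012 m and angle between each of big_shaker, small_shaker, square_tin, oblong_tin, pepper_mill, glass_jar's own z axis and vertical below 0.1 rad and linear speed of each of big_shaker, small_shaker, square_tin, oblong_tin below 0.02 m/s and angular speed of each of big_shaker, small_shaker, square_tin, oblong_tin below 0.2 rad/s and horizontal distance between small_shaker and stand_small_round below 0.013 m and z of small_shaker in the frame of stand_small_round between 0.004 and 0.012 m and horizontal distance between square_tin and stand_square below 0.013 m and z of square_tin in the frame of stand_square between 0.004 and 0.012 m and horizontal distance between oblong_tin and stand_oblong below 0.013 m and z of oblong_tin in the frame of stand_oblong between 0.004 and 0.012 m and distance of each of pepper_mill, glass_jar from where it was at the start of the episode below 0.03 m); the robot touches nothing.
It fails at once if the pepper mill is knocked over or pushed more than 30 mm (angle between pepper_mill's own z axis and vertical above 0.6 rad or distance of pepper_mill from where it was at the start of the episode above 0.03 m).
It fails at once if the glass jar is knocked over or pushed more than 30 mm (angle between glass_jar's own z axis and vertical above 0.6 rad or distance of glass_jar from where it was at the start of the episode above 0.03 m).
It also fails if it takes over 109 s, if anything falls off the work surface, if the arm or the gripper's body presses on something with over 40 N, if the wrist force passes 120 N, or if a joint passes its speed limit or range.

## Robot

A 7-joint arm with a two-finger parallel gripper is mounted at the origin on the work surface. World frame = base frame: x ahead of the robot, y to its left, z up, the work surface at z = 0. Lengths are in m, angles in rad, forces in N, time in s.
With the tool pointing down it reaches from about 0.4 to 0.75 m from the base axis. Payload 19.5 kg.
Tool frame: the origin (TCP) lies between the finger pads; the fingertips stand 25 mm ahead of it and the grasp point (between the pads) lies 6 mm ahead of it; z points along the fingers, y is the line along which they close (so a half turn about z gives the same grasp; the last joint's range is limited). The gripper opens to 85 mm and grips with 20 to 120 N. Pads are 22 mm wide; open, the fingers measure 114 mm over their backs; the gripper's body (76 mm by 85 mm) begins 54 mm behind the grasp point. The pads swing forward as they close: fully open they stand 13 mm farther back than shut.
Start: joints at [-1.199, 0.707, -0.028, 1.485, 0.022, 0.951, -0.075], TCP at [0.231, 0.526, 0.256] pointing down, gripper open.
Joint ranges: [-2.71, 2.71], [-0.32, 2.16], [-1.57, 1.52], [0, 2.45], [-1.46, 4.6], [0, 2.02], [-2.83, 2.83]. Speed limits (rad/s): [1.89, 1.89, 2.57, 2.57, 3.01, 3.01, 3.01].

## Interface

Orientations are given as a unit quaternion [x, y, z, w].
In Python, from workcell import arm gives the robot as it stands.
- The arm moves only by the tool move_arm, never from a script. Its argument "steps" is a list of rows, each an object with "dr": the turn, a rotation vector about the world's x, y, z in degrees, a list of three; "travel": the shift along the world's x, y, z in mm, a list of three; "grip": the opening, from 0 (shut) to 1 (fully open). A call has 1 to 10 rows; each row is the pose to reach, as a shift and turn from the pose commanded when the call began; what a row does not reach only later rows make up. A row lasts 1/8 s, in which the tool goes at most 62.5 mm and 10.7 degrees, less where a joint would pass 70% of its speed; a pose out of reach is approached as far as the arm can. A call with a gripper value outside its range is refused whole. The fingers move at their own pace and stop on an object; "force" is the grip in N (left out, the last holds). Time passes only in rows, so rows that repeat a pose let the fingers close. It gives the time, the measured TCP pose, the force, the opening and the grip force at its end, in the units of the state.
- arm.observe(): the state, without advancing time (a new reading comes with each control period).
- arm.camera(name): name is "side" or "top" or "wrist"; returns (picture, depth): 384x512x3 uint8, red, green, blue; 384x512 float32, m along the optical axis (not along the pixel's ray), 0 where there is no reading.
- arm.camera_params(name): a dict with "K" (3x3 intrinsics, pixels), "camera_from_world" (4x4, takes a point from world to camera coordinates); the wrist camera has in their place "tool_from_camera" (4x4, takes a point from camera to tool coordinates, whose origin is the TCP and whose axes are the flange's). Camera axes: x right, y up, looking along -z (the intrinsics and any distortion apply to the point x, -y, -z); pixel columns grow to the right and rows downward; lengths in m; the calibration is good to about 2 mm. A picture is of the moment at which its call begins: read the wrist's pose just before it. camera_params takes no time and is no camera call.
- arm.sign_off(): hands the job in; it is judged then, once.
The state is a dict: "t": time; "qpos": joint angles; "qd": joint speeds; "joint_efforts": joint torques, N m; "eef_pos": TCP position; "ee_rot": TCP orientation; "force": force on the tool from outside, world axes, zero at the start; "ft_torque": the same for the moment, N m; "grip_width": finger opening in m; "grasp_force": force on a finger pad.
Only numpy, scipy, OpenCV 4.12 (cv2) and the standard library are available. Lean on these libraries where they do the work, as an engineer would, in place of code of your own. Each camera call takes 0.05 s, during which the arm holds its last target. There are 200 camera calls.

## Working session

There is one attempt and no reset: what is moved stays moved. The work goes in short steps, Python scripts to look and compute and a tool call to move; the robot and the scene stay as the last step left them, time stands still between calls to the robot, and variables do not carry over. Pictures are saved under pics/ and viewed, at most 14 in all, crops included, and the job is handed in when it is done.

Besides the shell and the picture viewer there is one more tool, called after "Emit:" by a JSON object that holds its "name" and its "arguments". move_arm: Moves the arm, as the interface text tells. Its arguments: {"type":"object","properties":{"steps":{"type":"array"},"force":{"type":"number"}},"required":["steps"]}

```bash
mkdir -p pics; ls; cat > h.py <<'E'
import numpy as np, cv2
from workcell import arm
def world(name):
    rgb,d=arm.camera(name); p=arm.camera_params(name); K=np.array(p['K'])
    v,u=np.mgrid[:384,:512]
    X=np.stack([(u-K[0,2])/K[0,0]*d,-(v-K[1,2])/K[1,1]*d,-d,np.ones_like(d)],-1)
    T=np.linalg.inv(np.array(p['camera_from_world']))
    W=(X@T.T)[...,:3]; W[d==0]=np.nan
    return rgb,W
E
python3 - <<'E'
from h import *
print(arm.observe())
for n in('top','side'):
    rgb,W=world(n); cv2.imwrite(f'pics/{n}.png',rgb[...,::-1]); np.save(f'{n}W.npy',W)
    p=arm.camera_params(n);print({k:np.round(v,3).tolist() if not isinstance(v,str) else v for k,v in p.items()})
E
```

```text
pics
{'t': 0.0, 'qpos': array([-1.19871596,  0.70709083, -0.02762736,  1.48499382,  0.0220128 ,
        0.95091427, -0.07551628]), 'qd': array([-0.00050408, -0.00036935,  0.00038289, -0.00091014,  0.00044138,
       -0.00025911,  0.00072566]), 'joint_efforts': array([ 1.20842907e-05, -8.83211946e+01,  1.23428442e+00, -2.36159742e+01,
        1.68124668e-02,  6.67729691e-03,  3.36085805e-05]), 'eef_pos': array([0.23109471, 0.52625581, 0.25583557]), 'ee_rot': array([ 2.05417827e-01,  9.78674211e-01, -5.43674890e-04, -9.37535075e-05]), 'force': array([ 0.2755548 ,  0.29312428, -0.20315076]), 'ft_torque': array([0.03300498, 0.0209825 , 0.01265838]), 'grasp_force': 0.0, 'grip_width': 0.08556440588527466}
{'K': [[353.765, 0.0, 262.549], [0.0, 353.765, 187.48], [0.0, 0.0, 1.0]], 'camera_from_world': [[-0.023, -1.0, -0.021, 0.017], [0.983, -0.026, 0.184, -0.545], [-0.184, -0.017, 0.983, -0.668], [0.0, 0.0, 0.0, 1.0]]}
{'K': [[350.251, 0.0, 251.218], [0.0, 350.251, 184.285], [0.0, 0.0, 1.0]], 'camera_from_world': [[-0.948, -0.318, -0.012, 0.522], [0.206, -0.642, 0.739, -0.135], [-0.242, 0.698, 0.674, -0.62], [0.0, 0.0, 0.0, 1.0]]}
```

View pics/top.png

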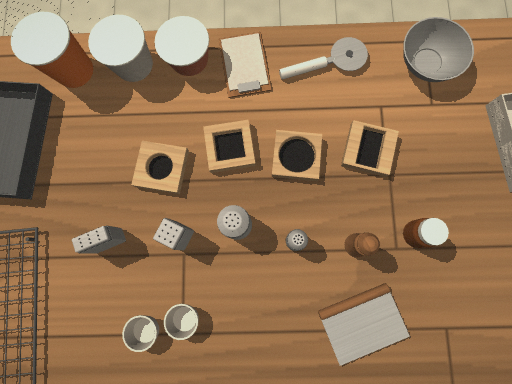

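View pics/side.png

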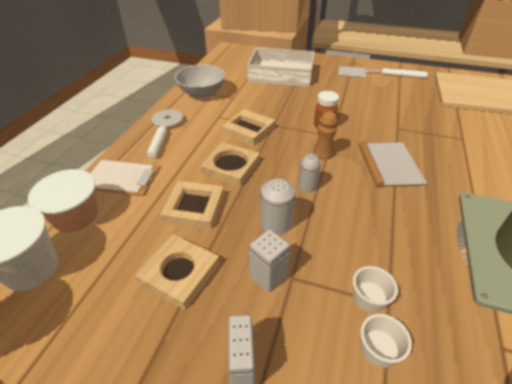

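The top view shows six items in the near row: oblong tin (98,239), square tin (172,234), big shaker (233,221), small shaker (297,240), mill (367,243) and jar (430,232). The stands are small round (160,167), square (230,146), big round (297,155) and oblong (371,148). The side view shows the same layout.

```bash
cat > m.py <<'E'
from h import *
W=np.load('topW.npy')
def reg(c,r,lo,hi):
    v,u=np.mgrid[:384,:512]
    m=(abs(u-c[0])<r)&(abs(v-c[1])<r)&(W[...,2]>lo)&(W[...,2]<hi)
    return W[m]
for n,c,h in [('obl',(98,239),.085),('sq',(172,234),.09),('big',(233,221),.1),('small',(297,240),.082),('mill',(367,243),.115),('jar',(430,232),.088)]:
    P=reg(c,32,h-(.008 if n in('obl','sq','jar') else .02),h+.01)
    r=cv2.minAreaRect((P[:,:2]*1000).astype(np.float32)); print(n,len(P),np.round(r[0],1),np.round(r[1],1),round(r[2],1),np.nanmax(P[:,2]).round(3))
for n,c in [('Ssmall',(160,167)),('Ssq',(230,146)),('Sbig',(297,155)),('Sobl',(371,148))]:
    P=reg(c,38,.018,.032); r=cv2.minAreaRect((P[:,:2]*1000).astype(np.float32)); 
    F=reg(c,16,.0,.014); f=cv2.minAreaRect((F[:,:2]*1000).astype(np.float32))
    print(n,len(P),np.round(r[0],1),np.round(r[1],1),round(r[2],1),'z',np.median(P[:,2]).round(3),'well',np.round(f[0],1),np.round(f[1],1),round(f[2],1))
E
python3 m.py
```

```text
obl 561 [449.3 334.9] [29.8 67.9] 21.5 0.088
sq 582 [456.3 184. ] [46.1 44.7] 62.7 0.093
big 818 [476.7  61. ] [60.  60.5] 7.9 0.103
small 335 [440.2 -60.6] [38.1 38.6] 87.8 0.085
mill 394 [ 427.6 -187.6] [39.8 38. ] 88.7 0.118
jar 633 [ 447.9 -314. ] [50.3 50.1] 39.9 0.092
Ssmall 1610 [604.6 226.4] [101.5 101.1] 78.9 z 0.023 well [607.  228.5] [53.2 53.5] 84.9
Ssq 1267 [647.6  75.6] [101.1 100. ] 7.4 z 0.023 well [650.2  76.3] [60.5 63.7] 7.4
Sbig 1120 [622.7 -70.9] [100.2 101.3] 82.8 z 0.023 well [624.4 -72.6] [65.8 69.3] 88.2
Sobl 1321 [ 633.8 -229.2] [100.7 101.9] 73.8 z 0.023 well [ 635.4 -231.1] [46.3 81. ] 74.3
```

Emit:
{"name": "move_arm", "arguments": {"steps": [{"travel":[218,-191,0],"dr":[0,0,-44.8],"grip":1},{"travel":[218,-191,0],"dr":[0,0,-44.8],"grip":1},{"travel":[218,-191,0],"dr":[0,0,-44.8],"grip":1},{"travel":[218,-191,0],"dr":[0,0,-44.8],"grip":1},{"travel":[218,-191,0],"dr":[0,0,-44.8],"grip":1},{"travel":[218,-191,0],"dr":[0,0,-44.8],"grip":1},{"travel":[218,-191,0],"dr":[0,0,-44.8],"grip":1},{"travel":[218,-191,0],"dr":[0,0,-44.8],"grip":1}], "force": 40}}

```text
t: 1.1
eef_pos: [0.4484, 0.3363, 0.2562]
ee_rot: [0.562, 0.827, -0.0, -0.0]
force: [-0.4, -0.2, -0.2]
grip_width: 0.0856
grasp_force: 0.0
```

```bash
cat > w.py <<'E'
from h import *
import sys
from scipy.spatial.transform import Rotation as R
# usage: w.py zlo zhi x y rad(mm) [pic]
def wrist():
    s=arm.observe(); rgb,d=arm.camera('wrist'); p=arm.camera_params('wrist'); K=np.array(p['K'])
    if len(sys.argv)>6: print({k:np.round(v,3).tolist() for k,v in p.items()})
    v,u=np.mgrid[:384,:512]
    X=np.stack([(u-K[0,2])/K[0,0]*d,-(v-K[1,2])/K[1,1]*d,-d,np.ones_like(d)],-1)
    T=np.eye(4);T[:3,:3]=R.from_quat(s['ee_rot']).as_matrix();T[:3,3]=s['eef_pos']
    W=(X@(T@np.array(p['tool_from_camera'])).T)[...,:3]; W[d==0]=np.nan
    return s,rgb,W
s,rgb,W=wrist()
lo,hi,x,y,r=[float(a)/1000 for a in sys.argv[1:6]]
m=(W[...,2]>lo)&(W[...,2]<hi)&(np.hypot(W[...,0]-x,W[...,1]-y)<r)
P=W[m]; vv,uu=np.nonzero(m)
yv=R.from_quat(s['ee_rot']).apply([0,1,0])
print('tcp',s['t'],(s['eef_pos']*1000).round(1),'closing yaw',np.degrees(np.arctan2(yv[1],yv[0])).round(1)%180,'grip',s['grip_width'].round(4))
if len(P)>20:
    q=cv2.minAreaRect((P[:,:2]*1000).astype(np.float32)); print(len(P),np.round(q[0],1),np.round(q[1],1),round(q[2],1),'z',np.median(P[:,2]).round(4),'px',uu.min(),uu.max(),vv.min(),vv.max())
if len(sys.argv)>6: cv2.imwrite('pics/'+sys.argv[6],rgb[...,::-1])
E
python3 w.py 78 95 449 335 55 w1.png
```

```text
{'K': [[335.169, 0.0, 252.772], [0.0, 335.169, 192.099], [0.0, 0.0, 1.0]], 'tool_from_camera': [[-0.0, 0.948, 0.319, 0.081], [1.0, 0.0, -0.001, 0.001], [-0.001, 0.319, -0.948, -0.116], [0.0, 0.0, 0.0, 1.0]]}Traceback (most recent call last):
  File "w.py", line 18, in <module>
    print('tcp',s['t'],(s['eef_pos']*1000).round(1),'closing yaw',np.degrees(np.arctan2(yv[1],yv[0])).round(1)%180,'grip',s['grip_width'].round(4))
                                                                                                                          ^^^^^^^^^^^^^^^^^^^^^
AttributeError: 'float' object has no attribute 'round'
```

```bash
sed -i "s/s\['grip_width'\].round(4)/round(s['grip_width'],4)/" w.py; python3 w.py 78 95 449 335 55 w1.png | tail -2
```

```text
tcp 1.15 [448.5 336.2 256.2] closing yaw 21.6 grip 0.0852
2279 [452.8 335.7] [29.  66.4] 21.7 z 0.0838 px 239 272 140 211
```

View pics/w1.png

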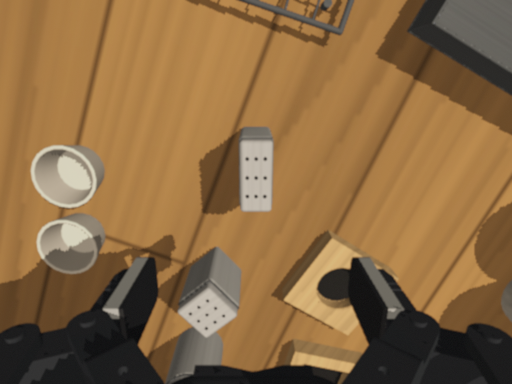

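The wrist view shows the oblong tin centred at (256,175) and aligned with the fingers. Descend and grip.

Emit:
{"name": "move_arm", "arguments": {"steps": [{"travel":[2.5,-1,-60],"dr":[0,0,0],"grip":1},{"travel":[2.5,-1,-115],"dr":[0,0,0],"grip":1},{"travel":[2.5,-1,-160],"dr":[0,0,0],"grip":1},{"travel":[2.5,-1,-198],"dr":[0,0,0],"grip":1},{"travel":[2.5,-1,-198],"dr":[0,0,0],"grip":1},{"travel":[2.5,-1,-198],"dr":[0,0,0],"grip":0},{"travel":[2.5,-1,-198],"dr":[0,0,0],"grip":0},{"travel":[2.5,-1,-198],"dr":[0,0,0],"grip":0},{"travel":[2.5,-1,-198],"dr":[0,0,0],"grip":0},{"travel":[2.5,-1,-198],"dr":[0,0,0],"grip":0}], "force": 40}}

```text
t: 2.45
eef_pos: [0.4519, 0.3347, 0.0593]
ee_rot: [0.563, 0.827, 0.001, 0.0]
force: [-2.0, -0.9, 11.9]
grip_width: 0.0318
grasp_force: 39.8
```

Emit:
{"name": "move_arm", "arguments": {"steps": [{"travel":[0,0,40],"dr":[0,0,0],"grip":0},{"travel":[0,0,95],"dr":[0,0,0],"grip":0},{"travel":[0,0,150],"dr":[0,0,0],"grip":0},{"travel":[0,0,170],"dr":[0,0,0],"grip":0},{"travel":[30,-90,170],"dr":[0,0,8],"grip":0},{"travel":[45,-140,170],"dr":[0,0,15],"grip":0},{"travel":[62,-190,170],"dr":[0,0,22],"grip":0},{"travel":[78,-240,170],"dr":[0,0,28],"grip":0},{"travel":[95,-290,170],"dr":[0,0,34],"grip":0},{"travel":[110,-340,170],"dr":[0,0,40],"grip":0}]}}

```text
t: 3.7
eef_pos: [0.562, -0.0076, 0.2287]
ee_rot: [0.245, 0.97, -0.0, 0.0]
force: [1.1, 0.9, -1.9]
grip_width: 0.0314
grasp_force: 41.1
```

Emit:
{"name": "move_arm", "arguments": {"steps": [{"travel":[20,-60,0],"dr":[0,0,6],"grip":0},{"travel":[40,-120,0],"dr":[0,0,12.8],"grip":0},{"travel":[58,-175,0],"dr":[0,0,12.8],"grip":0},{"travel":[73,-224,0],"dr":[0,0,12.8],"grip":0},{"travel":[73,-224,0],"dr":[0,0,12.8],"grip":0},{"travel":[73,-224,0],"dr":[0,0,12.8],"grip":0}]}}

```text
t: 4.45
eef_pos: [0.6345, -0.229, 0.2283]
ee_rot: [0.137, 0.991, 0.0, -0.0]
force: [-0.0, 1.1, -1.3]
grip_width: 0.0315
grasp_force: 40.9
```

```bash
python3 w.py 16 32 634 -229 80 w2.png | tail -2
```

```text
tcp 4.45 [ 634.5 -229.   228.3] closing yaw 74.3 grip 0.0315
4753 [ 636.8 -229.9] [100.2 100.5] 73.5 z 0.0229 px 200 306 115 215
```

View pics/w2.png

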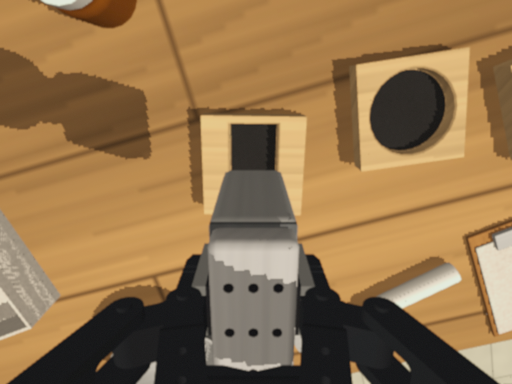

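The wrist view shows the tin aligned over the oblong well, with the stand at (253,165). Lower it.

Emit:
{"name": "move_arm", "arguments": {"steps": [{"travel":[1.5,-0.5,-50],"dr":[0,0,0],"grip":0},{"travel":[1.5,-0.5,-100],"dr":[0,0,0],"grip":0},{"travel":[1.5,-0.5,-130],"dr":[0,0,0],"grip":0},{"travel":[1.5,-0.5,-145],"dr":[0,0,0],"grip":0},{"travel":[1.5,-0.5,-155],"dr":[0,0,0],"grip":0},{"travel":[1.5,-0.5,-160],"dr":[0,0,0],"grip":0},{"travel":[1.5,-0.5,-161],"dr":[0,0,0],"grip":0},{"travel":[1.5,-0.5,-161],"dr":[0,0,0],"grip":0}]}}

```text
t: 5.5
eef_pos: [0.6364, -0.2301, 0.0679]
ee_rot: [0.137, 0.991, -0.0, 0.0]
force: [-0.5, 0.4, -1.6]
grip_width: 0.0317
grasp_force: 41.0
```

Emit:
{"name": "move_arm", "arguments": {"steps": [{"travel":[0,0,-1],"dr":[0,0,0],"grip":0},{"travel":[0,0,-1],"dr":[0,0,0],"grip":0},{"travel":[0,0,-1],"dr":[0,0,0],"grip":1},{"travel":[0,0,-1],"dr":[0,0,0],"grip":1},{"travel":[0,0,-1],"dr":[0,0,0],"grip":1},{"travel":[0,0,-1],"dr":[0,0,0],"grip":1},{"travel":[0,0,20],"dr":[0,0,0],"grip":1},{"travel":[0,0,80],"dr":[0,0,0],"grip":1},{"travel":[0,0,140],"dr":[0,0,0],"grip":1},{"travel":[0,0,185],"dr":[0,0,0],"grip":1}]}}

```text
t: 6.75
eef_pos: [0.6363, -0.23, 0.2567]
ee_rot: [0.137, 0.991, -0.0, 0.002]
force: [-0.1, -0.3, 0.1]
grip_width: 0.0854
grasp_force: 0.0
```

```bash
python3 w.py 86 102 635 -229 60| tail -2
```

```text
tcp 6.75 [ 636.3 -230.   256.7] closing yaw 74.3 grip 0.0854
2421 [ 636.6 -230.4] [28.9 66.5] 74.0 z 0.0918 px 236 269 138 211
```

Emit:
{"name": "move_arm", "arguments": {"steps": [{"travel":[-45,39,0],"dr":[0,0,-10],"grip":1},{"travel":[-90,78,0],"dr":[0,0,-20],"grip":1},{"travel":[-135,117,0],"dr":[0,0,-30],"grip":1},{"travel":[-178,155,0],"dr":[0,0,-40],"grip":1},{"travel":[-194,169.4,0],"dr":[0,0,-40],"grip":1},{"travel":[-194,169.4,0],"dr":[0,0,-40],"grip":1},{"travel":[-194,169.4,0],"dr":[0,0,-40],"grip":1}]}}

```text
t: 7.68
eef_pos: [0.4428, -0.0611, 0.2528]
ee_rot: [0.467, 0.884, 0.0, 0.001]
force: [0.1, 0.3, -0.4]
grip_width: 0.085
grasp_force: 0.0
```

```bash
python3 w.py 62 90 440 -60 40| tail -2
```

```text
tcp 7.675 [442.8 -61.1 252.8] closing yaw 34.3 grip 0.085
1364 [441.7 -60.6] [37.9 39. ] 79.0 z 0.0781 px 230 272 149 191
```

Emit:
{"name": "move_arm", "arguments": {"steps": [{"travel":[-1,0,-60],"dr":[0,0,0],"grip":1},{"travel":[-1,0,-115],"dr":[0,0,0],"grip":1},{"travel":[-1,0,-165],"dr":[0,0,0],"grip":1},{"travel":[-1,0,-200],"dr":[0,0,0],"grip":1},{"travel":[-1,0,-200],"dr":[0,0,0],"grip":1},{"travel":[-1,0,-200],"dr":[0,0,0],"grip":0},{"travel":[-1,0,-200],"dr":[0,0,0],"grip":0},{"travel":[-1,0,-200],"dr":[0,0,0],"grip":0},{"travel":[-1,0,-200],"dr":[0,0,0],"grip":0},{"travel":[-1,0,-200],"dr":[0,0,0],"grip":0}], "force": 40}}

```text
t: 8.98
eef_pos: [0.4418, -0.0608, 0.0535]
ee_rot: [0.467, 0.884, 0.0, 0.001]
force: [-1.3, -0.4, 17.3]
grip_width: 0.041
grasp_force: 38.1
```

Emit:
{"name": "move_arm", "arguments": {"steps": [{"travel":[0,0,40],"dr":[0,0,0],"grip":0},{"travel":[0,0,100],"dr":[0,0,0],"grip":0},{"travel":[0,0,155],"dr":[0,0,0],"grip":0},{"travel":[10,20,175],"dr":[0,0,0],"grip":0},{"travel":[35,65,175],"dr":[0,0,0],"grip":0},{"travel":[63,110,175],"dr":[0,0,0],"grip":0},{"travel":[92,160,175],"dr":[0,0,0],"grip":0},{"travel":[120,210,175],"dr":[0,0,0],"grip":0},{"travel":[149,260,175],"dr":[0,0,0],"grip":0},{"travel":[164.5,287,175],"dr":[0,0,0],"grip":0}]}}

```text
t: 10.22
eef_pos: [0.6059, 0.2292, 0.2278]
ee_rot: [0.466, 0.885, 0.001, -0.0]
force: [-1.8, -1.1, -1.1]
grip_width: 0.0409
grasp_force: 41.2
```

Emit:
{"name": "move_arm", "arguments": {"steps": [{"travel":[0,0,0],"dr":[0,0,0],"grip":0},{"travel":[0,0,0],"dr":[0,0,0],"grip":0}]}}

```text
t: 10.48
eef_pos: [0.6055, 0.2256, 0.2278]
ee_rot: [0.467, 0.884, -0.0, 0.0]
force: [0.8, 0.3, -0.6]
grip_width: 0.0409
grasp_force: 41.2
```

```bash
python3 w.py 16 32 605 226 80 | tail -2
```

```text
tcp 10.475 [605.5 225.6 227.8] closing yaw 34.3 grip 0.0409
6596 [608.1 225.5] [100.4 100.2] 79.1 z 0.0228 px 183 325 93 209
```

Emit:
{"name": "move_arm", "arguments": {"steps": [{"travel":[1,0,-60],"dr":[0,0,0],"grip":0},{"travel":[1,0,-110],"dr":[0,0,0],"grip":0},{"travel":[1,0,-140],"dr":[0,0,0],"grip":0},{"travel":[1,0,-155],"dr":[0,0,0],"grip":0},{"travel":[1,0,-163],"dr":[0,0,0],"grip":0},{"travel":[1,0,-167],"dr":[0,0,0],"grip":0},{"travel":[1,0,-167.5],"dr":[0,0,0],"grip":0},{"travel":[1,0,-167.5],"dr":[0,0,0],"grip":0}]}}

```text
t: 11.52
eef_pos: [0.6071, 0.2263, 0.0617]
ee_rot: [0.467, 0.884, 0.0, 0.0]
force: [-5.2, -3.0, 14.9]
grip_width: 0.0406
grasp_force: 42.7
```

Emit:
{"name": "move_arm", "arguments": {"steps": [{"travel":[0,0,1],"dr":[0,0,0],"grip":0},{"travel":[0,0,1],"dr":[0,0,0],"grip":1},{"travel":[0,0,1],"dr":[0,0,0],"grip":1},{"travel":[0,0,1],"dr":[0,0,0],"grip":1},{"travel":[0,0,1],"dr":[0,0,0],"grip":1},{"travel":[0,0,20],"dr":[0,0,0],"grip":1},{"travel":[0,0,80],"dr":[0,0,0],"grip":1},{"travel":[0,0,140],"dr":[0,0,0],"grip":1},{"travel":[0,0,192.5],"dr":[0,0,0],"grip":1},{"travel":[0,0,192.5],"dr":[0,0,0],"grip":1}]}}

```text
t: 12.78
eef_pos: [0.6077, 0.2267, 0.2576]
ee_rot: [0.467, 0.884, 0.003, 0.002]
force: [-0.6, -0.7, -0.3]
grip_width: 0.0856
grasp_force: 0.0
```

```bash
python3 w.py 70 98 605 226 40| tail -2
```

```text
tcp 12.775 [607.7 226.7 257.6] closing yaw 34.3 grip 0.0856
1391 [608.  226.4] [38.5 38.8] 7.1 z 0.086 px 229 271 150 192
```

Emit:
{"name": "move_arm", "arguments": {"steps": [{"travel":[-50,-14,0],"dr":[0,0,9.5],"grip":1},{"travel":[-100,-28,0],"dr":[0,0,19],"grip":1},{"travel":[-140,-40,0],"dr":[0,0,28.4],"grip":1},{"travel":[-149,-42,0],"dr":[0,0,28.4],"grip":1},{"travel":[-149,-42,0],"dr":[0,0,28.4],"grip":1},{"travel":[-149,-42,0],"dr":[0,0,28.4],"grip":1}]}}

```text
t: 13.58
eef_pos: [0.4584, 0.1846, 0.252]
ee_rot: [0.237, 0.972, -0.0, -0.0]
force: [-0.3, -0.1, -0.2]
grip_width: 0.0855
grasp_force: 0.0
```

```bash
python3 w.py 82 98 457 184 50| tail -2
```

```text
tcp 13.575 [458.4 184.6 252. ] closing yaw 62.6 grip 0.0855
2566 [459.4 183.8] [45.  45.1] 62.3 z 0.0888 px 226 278 152 202
```

Emit:
{"name": "move_arm", "arguments": {"steps": [{"travel":[0,0,-60],"dr":[0,0,0],"grip":1},{"travel":[0,0,-115],"dr":[0,0,0],"grip":1},{"travel":[0,0,-160],"dr":[0,0,0],"grip":1},{"travel":[0,0,-188],"dr":[0,0,0],"grip":1},{"travel":[0,0,-188],"dr":[0,0,0],"grip":1},{"travel":[0,0,-188],"dr":[0,0,0],"grip":0},{"travel":[0,0,-188],"dr":[0,0,0],"grip":0},{"travel":[0,0,-188],"dr":[0,0,0],"grip":0},{"travel":[0,0,-188],"dr":[0,0,0],"grip":0},{"travel":[0,0,-188],"dr":[0,0,0],"grip":0}], "force": 40}}

```text
t: 14.88
eef_pos: [0.4582, 0.1845, 0.0654]
ee_rot: [0.236, 0.972, 0.0, 0.001]
force: [-1.4, -0.7, 10.1]
grip_width: 0.0476
grasp_force: 40.2
```

Emit:
{"name": "move_arm", "arguments": {"steps": [{"travel":[0,0,40],"dr":[0,0,0],"grip":0},{"travel":[0,0,100],"dr":[0,0,0],"grip":0},{"travel":[0,0,150],"dr":[0,0,0],"grip":0},{"travel":[20,-10,165],"dr":[0,0,6],"grip":0},{"travel":[65,-37,165],"dr":[0,0,14],"grip":0},{"travel":[110,-63,165],"dr":[0,0,22],"grip":0},{"travel":[155,-88,165],"dr":[0,0,30],"grip":0},{"travel":[191,-109,165],"dr":[0,0,34.8],"grip":0},{"travel":[191,-109,165],"dr":[0,0,34.8],"grip":0},{"travel":[191,-109,165],"dr":[0,0,34.8],"grip":0}]}}

```text
t: 16.12
eef_pos: [0.6482, 0.0757, 0.2296]
ee_rot: [-0.065, 0.998, 0.0, -0.0]
force: [0.5, 0.7, -2.5]
grip_width: 0.0478
grasp_force: 43.1
```

```bash
python3 w.py 16 32 648 76 80 | tail -2
```

```text
tcp 16.125 [648.2  75.7 229.6] closing yaw 97.5 grip 0.0478
4264 [649.5  74.8] [ 95.8 100.3] 7.5 z 0.0229 px 200 304 117 211
```

Emit:
{"name": "move_arm", "arguments": {"steps": [{"travel":[0.5,0,-60],"dr":[0,0,0],"grip":0},{"travel":[0.5,0,-105],"dr":[0,0,0],"grip":0},{"travel":[0.5,0,-133],"dr":[0,0,0],"grip":0},{"travel":[0.5,0,-147],"dr":[0,0,0],"grip":0},{"travel":[0.5,0,-154],"dr":[0,0,0],"grip":0},{"travel":[0.5,0,-157],"dr":[0,0,0],"grip":0},{"travel":[0.5,0,-157.5],"dr":[0,0,0],"grip":0},{"travel":[0.5,0,-157.5],"dr":[0,0,0],"grip":0}]}}

```text
t: 17.18
eef_pos: [0.6496, 0.0755, 0.0735]
ee_rot: [-0.065, 0.998, 0.0, 0.001]
force: [-4.8, -1.5, 9.2]
grip_width: 0.0476
grasp_force: 44.4
```

Contact comes at 73.5 mm, against 73.4 expected. Release and rise.

Emit:
{"name": "move_arm", "arguments": {"steps": [{"travel":[0,0,0.5],"dr":[0,0,0],"grip":0},{"travel":[0,0,0.5],"dr":[0,0,0],"grip":1},{"travel":[0,0,0.5],"dr":[0,0,0],"grip":1},{"travel":[0,0,0.5],"dr":[0,0,0],"grip":1},{"travel":[0,0,0.5],"dr":[0,0,0],"grip":1},{"travel":[0,0,20],"dr":[0,0,0],"grip":1},{"travel":[0,0,80],"dr":[0,0,0],"grip":1},{"travel":[0,0,140],"dr":[0,0,0],"grip":1},{"travel":[0,0,180.5],"dr":[0,0,0],"grip":1},{"travel":[0,0,180.5],"dr":[0,0,0],"grip":1}]}}

```text
t: 18.42
eef_pos: [0.65, 0.0756, 0.2567]
ee_rot: [-0.065, 0.998, 0.0, 0.003]
force: [1.0, 0.2, -1.2]
grip_width: 0.0855
grasp_force: 0.0
```

```bash
python3 w.py 86 108 648 76 50| tail -2
```

```text
tcp 18.425 [650.   75.6 256.7] closing yaw 97.5 grip 0.0855
2672 [651.   74.8] [44.9 44.9] 7.4 z 0.0968 px 226 278 151 202
```

Emit:
{"name": "move_arm", "arguments": {"steps": [{"travel":[-45,-4,0],"dr":[0,0,-10],"grip":1},{"travel":[-90,-8,0],"dr":[0,0,-20],"grip":1},{"travel":[-135,-12,0],"dr":[0,0,-30],"grip":1},{"travel":[-165,-14,0],"dr":[0,0,-40],"grip":1},{"travel":[-171,-14.4,0],"dr":[0,0,-50],"grip":1},{"travel":[-171,-14.4,0],"dr":[0,0,-50],"grip":1},{"travel":[-171,-14.4,0],"dr":[0,0,-50],"grip":1}]}}

```text
t: 19.35
eef_pos: [0.4784, 0.061, 0.252]
ee_rot: [0.361, 0.933, -0.0, -0.0]
force: [0.8, 0.4, -0.1]
grip_width: 0.0856
grasp_force: 0.0
```

```bash
python3 w.py 80 106 477 61 50| tail -2
```

```text
tcp 19.35 [478.4  61.  252. ] closing yaw 47.7 grip 0.0856
3703 [479.4  61.4] [60.  60.9] 52.9 z 0.0959 px 219 287 141 210
```

Emit:
{"name": "move_arm", "arguments": {"steps": [{"travel":[0.5,0,-60],"dr":[0,0,0],"grip":1},{"travel":[0.5,0,-115],"dr":[0,0,0],"grip":1},{"travel":[0.5,0,-150],"dr":[0,0,0],"grip":1},{"travel":[0.5,0,-178],"dr":[0,0,0],"grip":1},{"travel":[0.5,0,-190],"dr":[0,0,0],"grip":1},{"travel":[0.5,0,-190],"dr":[0,0,0],"grip":1},{"travel":[0.5,0,-190],"dr":[0,0,0],"grip":0},{"travel":[0.5,0,-190],"dr":[0,0,0],"grip":0},{"travel":[0.5,0,-190],"dr":[0,0,0],"grip":0},{"travel":[0.5,0,-190],"dr":[0,0,0],"grip":0}], "force": 40}}

```text
t: 20.65
eef_pos: [0.4791, 0.061, 0.0635]
ee_rot: [0.362, 0.932, 0.0, 0.001]
force: [-1.5, -0.7, 10.8]
grip_width: 0.0628
grasp_force: 41.7
```

Emit:
{"name": "move_arm", "arguments": {"steps": [{"travel":[0,0,40],"dr":[0,0,0],"grip":0},{"travel":[0,0,100],"dr":[0,0,0],"grip":0},{"travel":[0,0,150],"dr":[0,0,0],"grip":0},{"travel":[15,-14,165],"dr":[0,0,0],"grip":0},{"travel":[50,-45,165],"dr":[0,0,0],"grip":0},{"travel":[85,-77,165],"dr":[0,0,0],"grip":0},{"travel":[120,-109,165],"dr":[0,0,0],"grip":0},{"travel":[145,-132,165],"dr":[0,0,0],"grip":0},{"travel":[145,-132,165],"dr":[0,0,0],"grip":0},{"travel":[145,-132,165],"dr":[0,0,0],"grip":0}]}}

```text
t: 21.9
eef_pos: [0.6233, -0.0705, 0.2277]
ee_rot: [0.362, 0.932, 0.0, -0.0]
force: [-1.6, 1.1, -2.8]
grip_width: 0.0632
grasp_force: 46.6
```

```bash
python3 w.py 16 32 623 -71 80 | tail -2
```

```text
tcp 21.9 [623.3 -70.5 227.7] closing yaw 47.5 grip 0.0632
3724 [626.  -71.8] [100.2 100.4] 82.8 z 0.0228 px 182 322 96 195
```

Emit:
{"name": "move_arm", "arguments": {"steps": [{"travel":[1.5,-0.5,-60],"dr":[0,0,0],"grip":0},{"travel":[1.5,-0.5,-105],"dr":[0,0,0],"grip":0},{"travel":[1.5,-0.5,-133],"dr":[0,0,0],"grip":0},{"travel":[1.5,-0.5,-147],"dr":[0,0,0],"grip":0},{"travel":[1.5,-0.5,-154],"dr":[0,0,0],"grip":0},{"travel":[1.5,-0.5,-157],"dr":[0,0,0],"grip":0},{"travel":[1.5,-0.5,-157.5],"dr":[0,0,0],"grip":0},{"travel":[1.5,-0.5,-157.5],"dr":[0,0,0],"grip":0}]}}

```text
t: 22.95
eef_pos: [0.6255, -0.0714, 0.0716]
ee_rot: [0.362, 0.932, 0.0, 0.001]
force: [-6.2, 1.2, 11.5]
grip_width: 0.0628
grasp_force: 48.1
```

Emit:
{"name": "move_arm", "arguments": {"steps": [{"travel":[0,0,0.5],"dr":[0,0,0],"grip":0},{"travel":[0,0,0.5],"dr":[0,0,0],"grip":1},{"travel":[0,0,0.5],"dr":[0,0,0],"grip":1},{"travel":[0,0,0.5],"dr":[0,0,0],"grip":1},{"travel":[0,0,0.5],"dr":[0,0,0],"grip":1},{"travel":[0,0,20],"dr":[0,0,0],"grip":1},{"travel":[0,0,80],"dr":[0,0,0],"grip":1},{"travel":[0,0,140],"dr":[0,0,0],"grip":1},{"travel":[0,0,182],"dr":[0,0,0],"grip":1},{"travel":[0,0,182],"dr":[0,0,0],"grip":1}]}}

```text
t: 24.2
eef_pos: [0.626, -0.0716, 0.2561]
ee_rot: [0.363, 0.932, 0.001, 0.003]
force: [-0.3, 0.1, -0.9]
grip_width: 0.085
grasp_force: 0.0
```

Emit:
{"name": "move_arm", "arguments": {"steps": [{"travel":[-60,0,30],"dr":[0,0,0],"grip":1},{"travel":[-120,0,50],"dr":[0,0,0],"grip":1},{"travel":[-180,0,50],"dr":[0,0,0],"grip":1},{"travel":[-180,0,50],"dr":[0,0,0],"grip":1},{"travel":[-180,0,50],"dr":[0,0,0],"grip":1}]}}

```text
t: 24.82
eef_pos: [0.4457, -0.0716, 0.3022]
ee_rot: [0.363, 0.932, 0.0, 0.001]
force: [1.1, 0.1, 0.5]
grip_width: 0.0852
grasp_force: 0.0
```

```bash
python3 - <<'E'
from h import *
rgb,W=world('side'); cv2.imwrite('pics/side2.png',rgb[...,::-1])
for n,x,y,h in [('obl',.634,-.229,.093),('sq',.648,.076,.098),('big',.623,-.071,.108),('small',.605,.226,.09),('mill',.4276,-.1876,.115),('jar',.4479,-.314,.088)]:
    P=W[(np.hypot(W[...,0]-x,W[...,1]-y)<.06)&(W[...,2]>h-.015)&(W[...,2]<h+.015)]
    if len(P)>9: print(n,len(P),np.round(cv2.minAreaRect((P[:,:2]*1000).astype(np.float32))[0],1),P[:,2].max().round(3))
E
```

```text
obl 293 [ 635.5 -228.6] 0.095
sq 542 [648.5  75.8] 0.1
big 406 [622.5 -65. ] 0.11
small 412 [604. 230.] 0.092
mill 156 [ 426.9 -184.2] 0.116
jar 260 [ 448.4 -313.2] 0.091
```

View pics/side2.png

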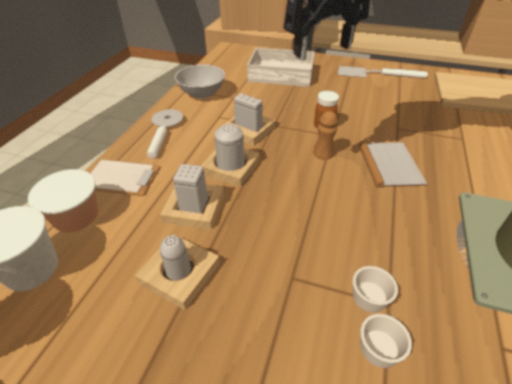

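The side view shows all four containers upright in their wells: small round (176,258), square (190,190), big round (230,147) and oblong (248,113). The mill (325,135) and jar (327,108) have not moved.

```bash
python3 -c "
from workcell import arm
print(arm.sign_off())"
```

```text
the job is handed in; nothing more can be done
None
```

I put all four containers upright on the floors of their matching wells, left the pepper mill and glass jar where they stood, and handed the job in at about 25 s of the 109 s; the hand-in returned no verdict.

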